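Open the counter box and stack the chip tubs on it

ROBOT

A 6-joint arm with a two-finger parallel gripper is mounted at the origin on the work surface. World frame = base frame: x ahead of the robot, y to its left, z up, the work surface at z = 0. Lengths are in m, angles in degrees, forces in N, time in s.
With the tool pointing down it reaches from about 0.35 to 0.875 m from the base axis. Payload 4.2 kg.
Tool frame: the origin (TCP) lies at the very end of the fingers, on their centre line; the grasp point (between the pads) lies 19 mm behind it; z points along the fingers, y is the line along which they close (so a half turn about z gives the same grasp; the last joint's range is limited). The gripper opens to 87 mm and grips with 3 to 60 N. Pads are 19 mm wide; open, the fingers measure 117 mm over their backs; the gripper's body (75 mm by 190 mm) begins 51 mm behind the grasp point.
Start: joints at [-49.641, 22.042, 0.453, 0, -68.411, -14.817], TCP at [0.269, -0.564, 0.223] pointing down, gripper open.
Joint ranges: [-179.83, 179.83], [-69.29, 118.12], [-61.27, 80.66], [-181.25, 117.63], [-171.15, -9.14], [-177.46, 177.46]. Speed limits (degrees/s): [159.86, 159.86, 180, 180, 180, 180].

INTERFACE

Orientations are given as a 3x3 rotation matrix whose columns are the frame's x, y, z axes.
In Python, from station import sense, cams, r gives the robot as it stands. The module is installed in compiled form; this text tells all that it offers.
- The arm moves only by the tool step_arm, never from a script. Its argument "targets" is text: rows parted by semicolons, each of 4 numbers parted by spaces: the shift along the tool's x, y, z in cm, then the turn about the tool's z in degrees. In form: x y z turn; .... A call has 1 to 12 rows; each row shifts and turns the commanded pose from where the row before left it, along the tool's axes as they then stand; what a row does not reach is not made up. A row lasts 1/12 s, in which the tool goes at most 41.7 mm and 7.16 degrees, less where a joint would pass 70% of its speed; a pose out of reach is approached as far as the arm can. A call with a gripper value outside its range is refused whole. "claw" is the finger opening in cm, from 0 to 8.7, set as the call begins (left out, the last holds). The fingers move at their own pace and stop on an object; the grip force is fixed at half the most. Time passes only in rows, so rows that do not move let the fingers close. It gives the time, the measured TCP pose, the force, the opening and the grip force at its end, in the units of the state.
- sense(): the state, without advancing time (a new reading comes with each control period).
- cams.capture(name): name is "scene" or "side" or "wrist"; returns a dict with "frame" (400x640x3 uint8, blue, green, red), "vertical_fov" (degrees; the focal length in pixels is half the picture's height over the tangent of half this angle, whatever the lens; pixels are square), "cx", "cy" (the principal point, pixels), "dist_coeffs" ([k1, k2, p1, p2, k3] as OpenCV has them; the pictures are not rectified), "eye" and "rotation" of the camera in the world; the wrist camera has in their place "tool_from_camera" (4x4, takes a point from camera to tool coordinates, whose origin is the TCP and whose axes are the flange's). Camera axes: x right, y down, z forward; pixel columns grow to the right and rows downward; lengths in m; the calibration is good to about 2 mm. A picture is of the moment at which its call begins: read the wrist's pose just before it. There is no depth.
- r.finish_job(): hands the job in; it is judged then, once.
The state is a dict: "time_s": time; "joints": joint angles; "joint_velocities": joint speeds; "effort": joint torques, N m; "tcp_pos": TCP position; "ee_rot": TCP orientation; "wrist_force": force on the tool from outside, world axes, zero at the start; "moment": the same for the moment, N m; "gripper_width": opening from 0.0 (shut) to 1.0 (fully open); "gripper_force": force on a finger pad.
Only numpy, scipy, OpenCV 4.12 (cv2) and the standard library are available. Lean on these libraries where they do the work, as an engineer would, in place of code of your own. Each camera call takes 0.05 s, during which the arm holds its last target. There are 200 camera calls.

TASK

Tidy up after the game: push the spring catch in through the small hole in the end of the counter box with the rod of the chrome bar so that its swing door springs fully open, and lay the bar back flat on its felt mat. Then stack all the lidded chip tubs on the opened box in a single straight pile, in any order, the feet of each fully seated in the recesses below it. Leave the tea cup, the stack of chips and the wind disc where they are.

Things in the scene. Friction and masses are not known exactly. Their poses are not given: they have to be found in the camera images.
- box: Counter box, fixed, grey and clear plastic, own x from -92 to +70 mm, 116 mm wide, 70 mm tall. Origin on the table below the stacking place's middle. Its flat top (deck) has four recesses round the origin just like a tub lid's, tub length along box x (either way). The end face at -x has the catch hole. While shut the clear swing door covers the deck, its upper side 76 mm above the table.
- box_deck (a point): Middle of the deck's top, 70 mm above the table, axes as the box. The recesses are 6 mm deep: a tub with its feet fully seated in them has its centre 18 mm above this point (88 mm above the table), and each further tub of the pile 42 mm higher (130, 172, 214, 256 mm); one not seated stands 6 mm too high or tilted.
- box_hole (a point): Centre of the mouth of the catch hole, 26 mm square, in the upright grey end face of the box, 40 mm above the table. Axes as the box: pushing in goes along box +x. The catch pad stands 12 mm behind the mouth.
- catch (a joint): Spring catch behind the hole: how far its pad is pushed in, m: 0 at rest, 0.014 at most. It releases the door at about 0.007. Takes 2 N at the start, 5.5 N fully in, and springs back when let go.
- door (a joint): Clear swing door, 152 by 108 mm, hinged at the box's own +x end 74 mm above the table; rad, 0 shut (up to 0.03 while caught), 2.5 fully open. Released, it swings fully open by its own spring in a few seconds, its free edge rising from above the hole face and over away from it; it then stays, leaning away behind the box, its edge 165 mm above the table.
- mat: Grey felt mat, fixed, 180 mm (own x) by 110 mm (own y), 3 mm thick; origin at the centre of its underside. The bar's place.
- bar_mid (a point): Chrome pusher bar: square handle 70 mm long, 24 by 24 mm, with a round rod 12 mm thick and 70 mm long out of one end. This point is the handle's centre; own x points along the bar to the rod's tip. Lying flat, this point is 12 mm above what the bar lies on (15 mm above the table on the mat). 0.2 kg, balances in the handle.
- bar_tip (a point): Tip of the bar's rod, 105 mm from the centre of the handle along its own x.
- tub1_mid (a point): Centre of a chip tub (up to five alike; some may be absent): clear body, white and grey lid, 96 mm long (own x), 58 mm wide (own y), 48 mm tall with feet; this point is 24 mm above the feet's bottom. The lid is the top 14 mm, overhangs the body by 1 mm; grip its 58 mm sides. Four tapered feet 8 mm tall; the lid's top has four 17 mm square recesses, 6 mm deep, at the same places. 0.15 to 0.31 kg.
- tub2_mid (a point): Centre of another tub just like tub1 (may be absent). Feet and recesses of every tub lie 37 mm along x and 18.5 mm along y either side of the middle; a foot is round, 14 mm wide at its root and 9 mm at its bottom, so it finds the 17 mm recess from about 4 mm off.
- tub3_mid (a point): Centre of another tub just like tub1 (may be absent).
- tub4_mid (a point): Centre of another tub just like tub1 (may be absent).
- tub5_mid (a point): Centre of another tub just like tub1 (may be absent).
- cup_mid (a point): Bystander: white ceramic tea cup upside down, 80 mm across, 68 mm tall; its centre.
- chips_mid (a point): Bystander: stack of blue chips, 42 mm across, 40 mm tall; its centre.
- disc_mid (a point): Bystander: wooden wind disc, 90 mm across, 16 mm thick; its centre.
Not all that is in view belongs to the job. Of the things like the part that bears bar_mid, leave any that is pink; of the rest the smaller one is meant.

How it is judged:
By the outcome, as a careful person would: the job done as asked, in the order asked, and still so for the second after the job is handed in, with the robot touching nothing.
Of tub1, tub2, tub3, tub4, tub5 only 3 to 5 are there at a start; the rules pass over those that are not, and their reading is None.
At some moment in a run one of bar may be knocked a few centimetres aside while the robot is not near it.
Once in a run the grip may slacken for a moment while it holds something.
It also fails if it takes over 210 s, if anything falls off the work surface, if the arm or the gripper's body presses on something with over 40 N, if the wrist force passes 120 N, or if a joint passes its speed limit or range.

## Working session

There is one attempt and no reset: what is moved stays moved. The work goes in short steps, Python scripts to look and compute and a tool call to move; the robot and the scene stay as the last step left them, time stands still between calls to the robot, and variables do not carry over. Pictures are saved under pics/ and viewed, at most 14 in all, crops included, and the job is handed in when it is done.

Besides the shell and the picture viewer there is one more tool, called after "Request:" as a command line: name --argument value ..., lists and objects as JSON in quotes. step_arm: Moves the arm, as the interface text tells. Its arguments: {"type":"object","properties":{"targets":{"type":"string"},"claw":{"type":"number"}},"required":["targets"]}

```bash
mkdir -p pics; ls; python3 - <<'E'
from station import sense,cams,r
import cv2,pickle
s=sense();print(s)
for n in("scene","side"):
    c=cams.capture(n);cv2.imwrite(f"pics/{n}0.png",c["frame"]);pickle.dump(c,open(n+".pkl","wb"))
    print(n,{k:v for k,v in c.items() if k!="frame"})
c=cams.capture("wrist");print({k:v for k,v in c.items() if k!="frame"})
E
```

```text
pics
{'time_s': 0.0, 'joints': array([-4.96429733e+01,  2.20890713e+01,  3.79515368e-01, -2.87129124e-02,
       -6.84126246e+01, -1.48159924e+01]), 'joint_velocities': array([-0.00608357, -0.05864796, -0.04911718, -0.049932  , -0.00640599,
       -0.04240647]), 'effort': array([-9.75754278e-05, -3.90663636e+01,  1.87398738e+01,  4.21966374e+00,
        1.09333318e-02, -1.91198114e-04]), 'tcp_pos': array([ 0.26921595, -0.56336509,  0.22147634]), 'ee_rot': array([[-9.02356374e-01, -4.30989469e-01, -1.02574623e-03],
       [-4.30990679e-01,  9.02354322e-01,  1.92669335e-03],
       [ 9.52020005e-05,  2.18065109e-03, -9.99997618e-01]]), 'wrist_force': array([-0.39847793, -0.36417216,  0.66549545]), 'moment': array([-0.00662308,  0.03737172, -0.03064683]), 'gripper_force': 0.0, 'gripper_width': 1.0031425363063873}
scene {'vertical_fov': 56.222739923131726, 'cx': 322.41464596237006, 'cy': 195.31004537684387, 'dist_coeffs': array([-0.07807306,  0.        ,  0.        ,  0.        ,  0.        ]), 'eye': array([ 1.20578204, -0.30745986,  0.61358957]), 'rotation': array([[ 0.40430662,  0.560
[... 337 characters left out ...]
792387]), 'rotation': array([[-0.99803788, -0.03863478,  0.04927222],
       [-0.06223915,  0.52627632, -0.84803274],
       [ 0.00683275, -0.84943545, -0.5276483 ]])}
{'vertical_fov': 63.87842072432242, 'cx': 313.50168643945045, 'cy': 203.4609533309034, 'dist_coeffs': array([0.00605228, 0.        , 0.        , 0.        , 0.        ]), 'tool_from_camera': array([[-1.78286023e-05, -9.58196252e-01, -2.86111767e-01,
         7.87077512e-02],
       [ 9.99999547e-01, -2.89294997e-04,  9.06543588e-04,
        -4.78160490e-04],
       [-9.51417370e-04, -2.86111621e-01,  9.58195823e-01,
        -1.62987154e-01],
       [ 0.00000000e+00,  0.00000000e+00,  0.00000000e+00,
         1.00000000e+00]])}
```

View pics/scene0.png

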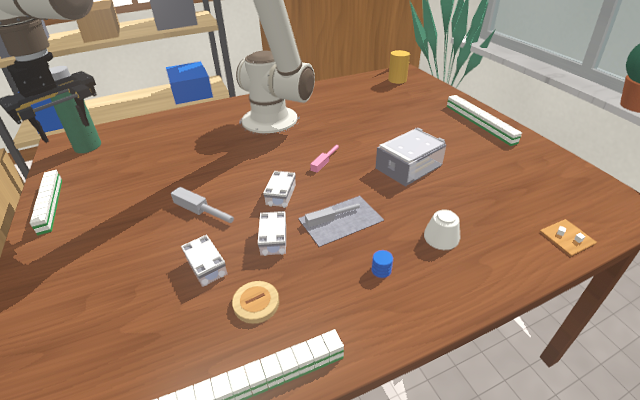

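View pics/side0.png

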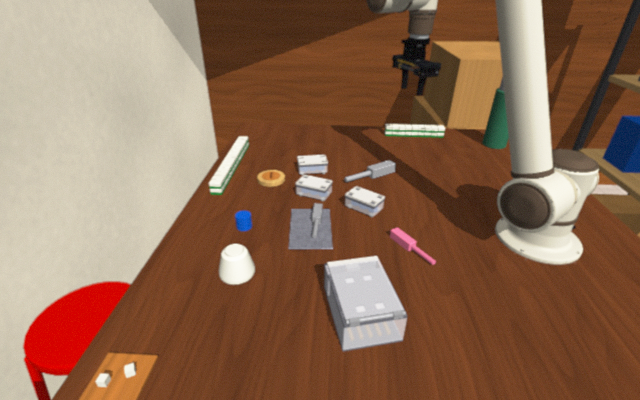

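```bash
cat > h.py <<'E'
import numpy as np,cv2,pickle
from scipy.spatial.transform import Rotation as R
def cal(c):
    f=200/np.tan(np.radians(c["vertical_fov"]/2))
    return np.array([[f,0,c["cx"]],[0,f,c["cy"]],[0,0,1]])
def ext(c):
    if "eye" in c: return c["eye"],c["rotation"]
    T=np.eye(4);T[:3,:3]=c["ee_rot"];T[:3,3]=c["tcp_pos"];T=T@c["tool_from_camera"];return T[:3,3],T[:3,:3]
def px2w(c,uv,z):
    e,Rm=ext(c);p=cv2.undistortPoints(np.array(uv,float).reshape(-1,1,2),cal(c),c["dist_coeffs"]).reshape(-1,2)
    d=np.c_[p,np.ones(len(p))]@Rm.T;z=np.broadcast_to(z,len(p));return e+d*((z-e[2])/d[:,2])[:,None]
def w2px(c,P):
    e,Rm=ext(c);rv=cv2.Rodrigues(Rm.T)[0];return cv2.projectPoints(np.array(P,float).reshape(-1,1,3),rv,-Rm.T@e,cal(c),c["dist_coeffs"])[0].reshape(-1,2)
def shot(n,name):
    from station import sense,cams
    s=sense();c=cams.capture(n);c["ee_rot"]=s["ee_rot"];c["tcp_pos"]=s["tcp_pos"]
    pickle.dump(c,open(name+".pkl","wb"));cv2.imwrite(f"pics/{name}.png",c["frame"]);return c
def load(n): return pickle.load(open(n+".pkl","rb"))
def go(p,xang=None,s=None):
    "tool-frame cm shift to world TCP p and turn so tool x heads at xang deg (mod 180)"
    from station import sense
    s=s or sense();M=s["ee_rot"];d=M.T@(np.array(p)-s["tcp_pos"])*100
    t=0
    if xang is not None:
        a=np.degrees(np.arctan2(M[1,0],M[0,0]));t=-((xang-a+90)%180-90)
    print("shift cm",d.round(2),"turn",round(t,1),"j6",s["joints"][5].round(1))
E
python3 - <<'E'
from h import *
c=load("scene")
for n,uv,z in[("tubA",(280,181),.048),("tubB",(272,224),.048),("tubC",(203,251),.048),("boxtop",(411,150),.076),("bar",(332,216),.02),("cup",(447,216),.068),("chips",(382,257),.04),("disc",(256,298),.016),("big",(202,205),.015),("pink",(323,158),.01)]:
    print(n,px2w(c,[uv],z)[0].round(3))
im=c["frame"][110:290,160:460];cv2.imwrite("pics/s1.png",cv2.resize(im,None,fx=2.66,fy=2.66,interpolation=cv2.INTER_CUBIC))
E
```

```text
tubA [ 0.444 -0.103  0.048]
tubB [ 0.592 -0.172  0.048]
tubC [ 0.61  -0.33   0.048]
boxtop [0.499 0.257 0.076]
bar [ 0.596 -0.026  0.02 ]
cup [0.753 0.18  0.068]
chips [0.775 0.004 0.04 ]
disc [ 0.746 -0.258  0.016]
big [ 0.412 -0.305  0.015]
pink [0.338 0.065 0.01 ]
```

View pics/s1.png

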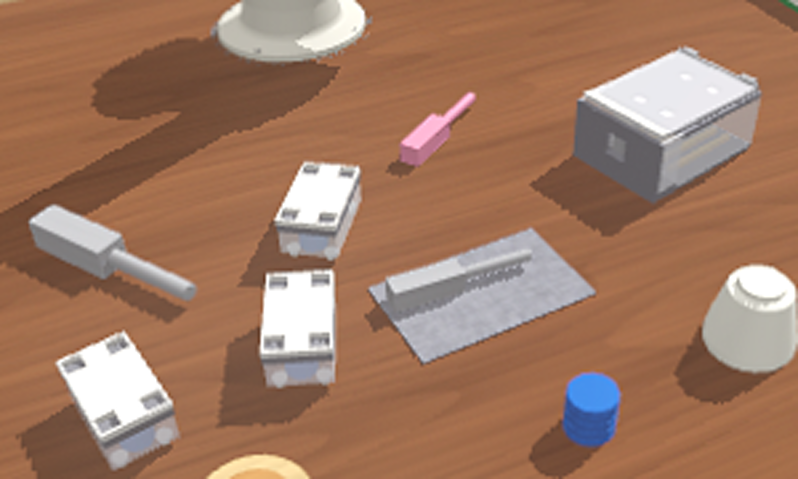

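Request:
step_arm --targets "-3 2.1 -0.9 0;-3 2.1 -0.9 0;-3 2.1 -0.9 0;-3 2.1 -0.9 0;-3 2.1 -0.9 0;-3 2.1 -0.9 0;-3 2.1 -0.9 0;-3 2.1 -0.9 0;-3 2.1 -0.9 0;-3 2.1 -0.9 0;-3 2.1 -0.9 0;-3 2.1 -0.9 0"

```text
time_s: 1.15
tcp_pos: [0.4859, -0.1795, 0.3309]
ee_rot: [[-0.902, -0.431, -0.0], [-0.431, 0.902, 0.0], [0.0, 0.0, -1.0]]
wrist_force: [0.1, -0.5, -0.0]
gripper_width: 0.996
gripper_force: 0.0
```

Request:
step_arm --targets "-3 2.1 -0.9 0;-3 2.1 -0.9 0;-3 2.1 -0.9 0;-3 2.1 -0.9 0;0 0 0 6.4;0 0 0 6.4;0 0 0 6.4;0 0 0 6.4;0 0 0 0;0 0 0 0"

```text
time_s: 1.98
tcp_pos: [0.5576, -0.0537, 0.3662]
ee_rot: [[-1.0, -0.002, -0.001], [-0.002, 1.0, -0.0], [0.001, -0.0, -1.0]]
wrist_force: [0.2, 1.1, -0.2]
gripper_width: 1.003
gripper_force: 0.0
```

```bash
python3 - <<'E'
from h import *
from station import sense
s=sense();print(s["time_s"],s["tcp_pos"],s["joints"].round(1),s["ee_rot"].round(3))
c=shot("wrist","w1")
E
```

```text
1.9833 [ 0.55757463 -0.05372563  0.36624384] [  11.1   12.     6.5   -0.   -84.5 -101. ] [[-1.    -0.002 -0.001]
 [-0.002  1.    -0.   ]
 [ 0.001 -0.    -1.   ]]
```

View pics/w1.png

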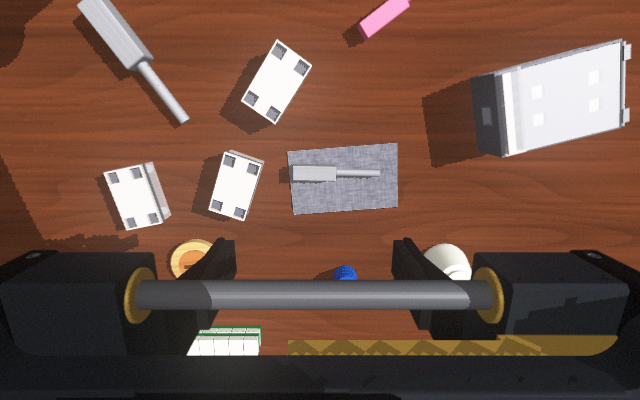

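```bash
python3 - <<'E'
from h import *
c=load("w1");im=c["frame"]
m=(im.min(2)>205).astype(np.uint8);m[240:]=0;m[:,430:]=0
n,l,st,ce=cv2.connectedComponentsWithStats(m)
for i in range(1,n):
    if st[i,4]<400: continue
    cs=cv2.findContours(cv2.morphologyEx((l==i).astype(np.uint8),cv2.MORPH_CLOSE,np.ones((3,3))),cv2.RETR_EXTERNAL,cv2.CHAIN_APPROX_NONE)[0]
    q=max(cs,key=cv2.contourArea);b=cv2.boxPoints(cv2.minAreaRect(q))
    W=px2w(c,b,.048);e=[np.linalg.norm(W[k]-W[k-1]) for k in(1,2)]
    k=1 if e[0]>e[1] else 2;d=W[k]-W[k-1]
    print(b.round(0).tolist(),W.mean(0).round(4),np.round(e,4),"long axis deg",np.degrees(np.arctan2(d[1],d[0])).round(1))
def pr(n,uv,z):print(n,px2w(c,uv,z).round(4)[:,:2].tolist())
R4=px2w(c,[(537,92),(593,77),(594,105),(538,119)],.064);print("deck",R4.mean(0).round(4),R4[:,:2].round(4).tolist())
d=R4[1]+R4[2]-R4[0]-R4[3];print("box x dir",np.degrees(np.arctan2(d[1],d[0])))
pr("boxcorners",[(471,77),(622,40),(626,122),(505,157)],.076)
pr("hole",[(486,116)],.04)
pr("mat",[(287,152),(397,143),(398,206),(293,214)],.003)
pr("bar handle",[(294,166),(334,167),(335,181),(294,181)],.027);pr("tip",[(380,173)],.015+.0)
big=im[120:230,270:440];cv2.imwrite("pics/b1.png",np.vstack([cv2.resize(big,None,fx=3.5,fy=3.5,interpolation=2)[:300,:595]]))
big=np.hstack([cv2.resize(im[130:225,275:405],(520,380),interpolation=2),cv2.resize(im[60:166,465:532],(240,380),interpolation=2)])
cv2.imwrite("pics/b1.png",big)
E
```

```text
[[238.0, 101.0], [276.0, 39.0], [314.0, 62.0], [275.0, 124.0]] [ 0.4449 -0.1075  0.048 ] [0.0985 0.0579] long axis deg 144.4
[[139.0, 64.0], [144.0, 60.0], [188.0, 118.0], [183.0, 122.0]] [ 0.4577 -0.2654  0.048 ] [0.0086 0.0931] long axis deg 33.9
[[206.0, 209.0], [224.0, 151.0], [261.0, 163.0], [244.0, 221.0]] [ 0.5959 -0.1767  0.048 ] [0.097  0.0576] long axis deg 158.7
[[103.0, 173.0], [139.0, 159.0], [163.0, 222.0], [127.0, 236.0]] [ 0.6144 -0.3338  0.048 ] [0.0611 0.1025] long axis deg 12.7
deck [0.4665 0.2919 0.064 ] [[0.458, 0.2516], [0.439, 0.3228], [0.4751, 0.3333], [0.4937, 0.2602]]
box x dir 104.62623818167805
boxcorners [[0.4399, 0.1533], [0.3963, 0.3385], [0.4974, 0.3721], [0.5452, 0.2163]]
hole [[0.4902, 0.1995]]
mat [[0.5481, -0.0971], [0.5333, 0.0814], [0.64, 0.0913], [0.6548, -0.0891]]
bar handle [[0.567, -0.0846], [0.5684, -0.0214], [0.591, -0.0194], [0.5912, -0.085]]
tip [[0.5803, 0.0544]]
```

View pics/b1.png

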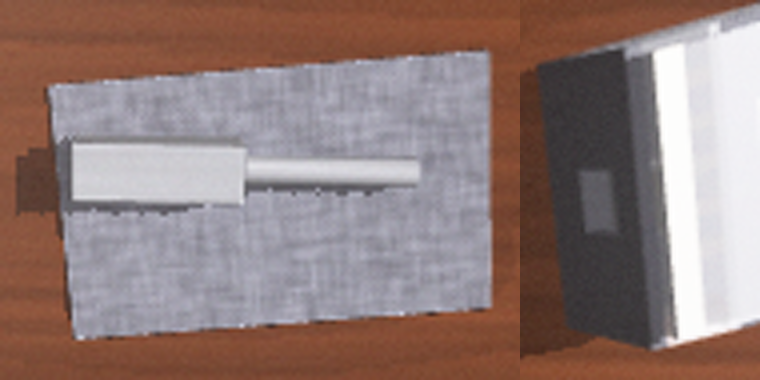

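Request:
step_arm --targets "-0.3 0 2.6 -7;-0.3 0 2.6 -7;-0.3 0 2.6 -7;-0.3 0 2.6 -7;-0.3 0 2.6 -7;-0.3 0 2.6 -7;-0.3 0 2.6 -7;-0.3 0 2.6 -7;0 0 0 -7;0 0 0 -7;0 0 0 -7;0 0 0 -7"

```text
time_s: 3.03
tcp_pos: [0.5787, -0.0444, 0.1582]
ee_rot: [[-0.097, -0.995, -0.001], [-0.995, 0.097, -0.0], [0.0, 0.001, -1.0]]
wrist_force: [-0.2, 0.5, -0.2]
gripper_width: 0.999
gripper_force: 0.0
```

Request:
step_arm --targets "0 0 0 -6;0 0 0 0;0 0 0 0"

```text
time_s: 3.28
tcp_pos: [0.5787, -0.0443, 0.1585]
ee_rot: [[-0.003, -1.0, -0.0], [-1.0, 0.003, 0.0], [-0.0, 0.0, -1.0]]
wrist_force: [0.4, 0.0, -0.2]
gripper_width: 1.001
gripper_force: 0.0
```

```bash
python3 - <<'E'
from h import *
from station import sense
s=sense();print(s["time_s"],s["tcp_pos"],s["joints"].round(1),s["ee_rot"].round(3))
c=shot("wrist","w2")
E
```

```text
3.2833 [ 0.57869879 -0.04432835  0.15852905] [ 11.6  20.8 -11.3  -0.  -58.  -11.8] [[-0.003 -1.    -0.   ]
 [-1.     0.003  0.   ]
 [-0.     0.    -1.   ]]
```

View pics/w2.png

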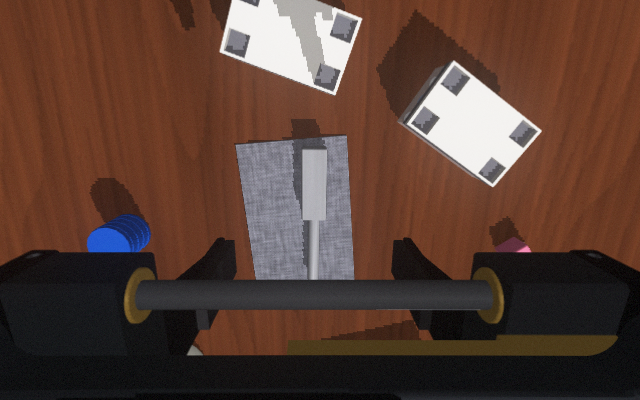

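```bash
python3 - <<'E'
from h import *
c=load("w2");im=c["frame"]
P=px2w(c,[(303,149.5),(326.5,149.5),(326,220),(302.5,220)],.027);print(P.round(4))
print(P.mean(0));a=(P[2]+P[3]-P[0]-P[1]);print(np.degrees(np.arctan2(a[1],a[0])))
Q=px2w(c,[(313.5,276)],.021);print(Q)
go([P.mean(0)[0],P.mean(0)[1],.1])
for q in([(220,54),(232,-10),(362,18),(336,94)],[(401,122),(456,60),(541,131),(493,186)]):print(px2w(c,q,.048).round(4).tolist())
rec=px2w(c,[(456,80),(425,120),(525,132),(491,170)],.042);print(rec.mean(0),rec)
E
```

```text
[[ 0.5882 -0.0866  0.027 ]
 [ 0.5668 -0.0866  0.027 ]
 [ 0.5666 -0.0184  0.027 ]
 [ 0.5895 -0.0184  0.027 ]]
[ 0.57777992 -0.05250491  0.027     ]
89.50189994098542
[[0.57897275 0.04600724 0.021     ]]
shift cm [0.82 0.09 5.85] turn 0 j6 -11.8
[[0.6513, -0.1634, 0.048], [0.6386, -0.2066, 0.048], [0.5416, -0.188, 0.048], [0.5604, -0.1337, 0.048]]
[[0.5062, -0.1116, 0.048], [0.4668, -0.1585, 0.048], [0.3894, -0.1039, 0.048], [0.4217, -0.057, 0.048]]
[ 0.44198607 -0.10747687  0.042     ] [[ 0.46244419 -0.14432895  0.042     ]
 [ 0.48455499 -0.11290303  0.042     ]
 [ 0.39862576 -0.1026574   0.042     ]
 [ 0.42231933 -0.0700181   0.042     ]]
```

Request:
step_arm --targets "0.8 0.1 2.5 0;0 0 3 0;0 0 3 0;0 0 3 0;0 0 2 0;0 0 1.0 0;0 0 0.5 0;0 0 0 0"

```text
time_s: 4.0
tcp_pos: [0.5776, -0.0523, 0.008]
ee_rot: [[-0.001, -1.0, -0.001], [-1.0, 0.001, -0.0], [0.0, 0.001, -1.0]]
wrist_force: [0.4, 0.7, 0.3]
gripper_width: 1.006
gripper_force: 0.0
```

Request:
step_arm --targets "0 0 0 0;0 0 0 0;0 0 0 0;0 0 0 0;0 0 0 0;0 0 0 0;0 0 0 0;0 0 0 0" --claw 1.5

```text
time_s: 4.67
tcp_pos: [0.5777, -0.0522, 0.0086]
ee_rot: [[-0.001, -1.0, 0.0], [-1.0, 0.001, 0.0], [-0.0, -0.0, -1.0]]
wrist_force: [-1.1, -0.6, 0.0]
gripper_width: 0.479
gripper_force: 0.0
```

Request:
step_arm --targets "0 0 0 0;0 0 0 0;0 0 0 0;0 0 0 0;0 0 0 0;0 0 0 0;0 0 0 0;0 0 0 0"

```text
time_s: 5.33
tcp_pos: [0.5778, -0.0522, 0.0085]
ee_rot: [[-0.001, -1.0, 0.0], [-1.0, 0.001, 0.0], [-0.0, -0.0, -1.0]]
wrist_force: [0.4, -0.4, -0.6]
gripper_width: 0.274
gripper_force: 30.0
```

Request:
step_arm --targets "0 0 -2 0;0 0 -3.6 0;0 0 -3.6 0;-3.1 1.3 0 0;-3.1 1.4 0 0;-3.1 1.3 0 0;-3.0 1.4 0 0;0 0 0 -4.9;0 0 0 -4.9;0 0 0 -4.8;0 0 0 0;0 0 0 0"

```text
time_s: 6.33
tcp_pos: [0.5232, 0.0707, 0.1001]
ee_rot: [[0.249, -0.969, -0.001], [-0.969, -0.249, -0.0], [-0.0, 0.001, -1.0]]
wrist_force: [0.9, 0.3, -2.1]
gripper_width: 0.269
gripper_force: 30.0
```

```bash
python3 - <<'E'
from h import *
from station import sense
s=sense();print(s["time_s"],s["tcp_pos"],s["joints"].round(1),s["gripper_force"],s["gripper_width"])
shot("wrist","w3");c=shot("scene","s3")
a=load("w3")["frame"];b=c["frame"][100:240,330:500]
cv2.imwrite("pics/m3.png",np.hstack([cv2.resize(a[60:],(544,289)),cv2.resize(b,(256,289))])) if 0 else None
cv2.imwrite("pics/m3.png",cv2.resize(b,None,fx=4,fy=4,interpolation=2))
E
```

```text
6.3333 [0.52316738 0.07069741 0.10013708] [ 25.3  19.9 -22.6  -0.  -47.6 -10.9] 29.96859848499298 0.26853516592274396
```

View pics/w3.png

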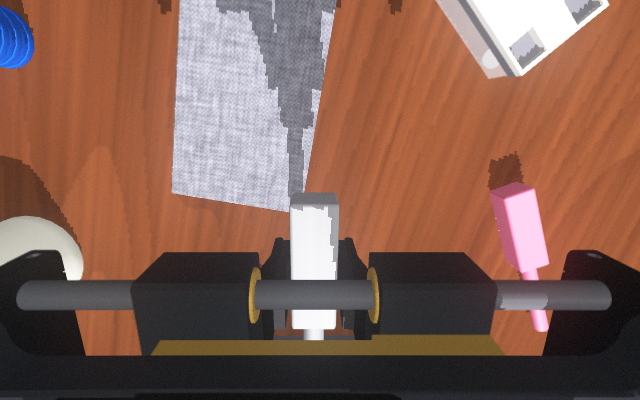

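View pics/m3.png

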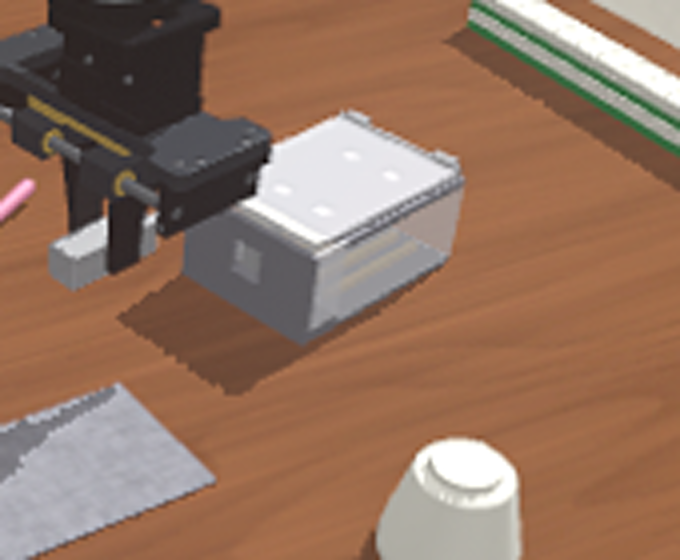

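```bash
python3 - <<'E'
from h import *
c=load("s3");f=lambda L:[(330+(u+.5)/4-.5,100+(v+.5)/4-.5) for u,v in L]
D=px2w(c,f([(283,190),(351,156),(391,176),(323,211)]),.064);print("deck",D.mean(0),D[:,:2].round(4).tolist())
d=D[1]+D[2]-D[0]-D[3];print(np.degrees(np.arctan2(d[1],d[0])))
print("bot",px2w(c,f([(186,271),(303,342),(445,265)]),0).round(4))
# side view
s=load("side")
# fit hole
h=f([(246,260)]);print("hole if z=.04",px2w(c,h,.04),h)
for D0,th in(((.4665,.292),104.6),((.4695,.2885),104.6)):
    t=np.radians(th);ex=np.array([np.cos(t),np.sin(t)]);ey=np.array([-ex[1],ex[0]])
    P=lambda x,y,z:[*(np.array(D0)+x*ex+y*ey),z]
    M=[P(-.092,0,.04),P(-.092,.058,0),P(-.092,-.058,0),P(.07,-.058,0)]+[P(i*.037,j*.0185,.064) for i in(-1,1) for j in(-1,1)]
    print("scene",((w2px(c,M)-[330,100])*4).round(0).tolist());print("w1",w2px(load("w1"),M).round(0).tolist());print("side",w2px(s,M).round(0).tolist())
E
```

```text
deck [0.46592376 0.29231624 0.064     ] [[0.4577, 0.2518], [0.4384, 0.3235], [0.4744, 0.3327], [0.4932, 0.2613]]
104.89866126075535
bot [[0.4365 0.1901 0.    ]
 [0.5455 0.2185 0.    ]
 [0.5109 0.3659 0.    ]]
hole if z=.04 [[0.49260985 0.20174563 0.04      ]] [(391.125, 164.625)]
scene [[244.0, 256.0], [180.0, 268.0], [301.0, 341.0], [448.0, 257.0], [321.0, 210.0], [281.0, 189.0], [390.0, 175.0], [350.0, 155.0]]
w1 [[488.0, 116.0], [471.0, 77.0], [479.0, 151.0], [581.0, 125.0], [538.0, 119.0], [537.0, 92.0], [593.0, 105.0], [593.0, 77.0]]
side [[351.0, 272.0], [375.0, 282.0], [324.0, 289.0], [343.0, 354.0], [350.0, 283.0], [368.0, 281.0], [361.0, 312.0], [380.0, 309.0]]
scene [[242.0, 259.0], [178.0, 271.0], [299.0, 345.0], [446.0, 260.0], [320.0, 213.0], [280.0, 192.0], [388.0, 178.0], [348.0, 158.0]]
w1 [[486.0, 118.0], [469.0, 79.0], [477.0, 152.0], [579.0, 127.0], [536.0, 121.0], [534.0, 94.0], [590.0, 107.0], [590.0, 80.0]]
side [[350.0, 271.0], [374.0, 281.0], [323.0, 288.0], [341.0, 352.0], [348.0, 282.0], [366.0, 280.0], [359.0, 311.0], [378.0, 308.0]]
```

Request:
step_arm --targets "0 0 3 0;0 0 2.7 0;0 0 1 0;0 0 0 0;-1.5 0 0 0;-1.5 0 0 0;-1 0 0 0;-0.5 0 0 0;0 0 0 0"

```text
time_s: 7.18
tcp_pos: [0.5135, 0.1153, 0.0347]
ee_rot: [[0.252, -0.968, 0.002], [-0.968, -0.252, 0.001], [0.0, -0.003, -1.0]]
wrist_force: [2.3, -1.7, -1.0]
gripper_width: 0.272
gripper_force: 30.0
```

Request:
step_arm --targets "-0.3 0 0 0;-0.3 0 0 0;-0.2 0 0 0;-0.1 0 0 0;0 0 0 0;0 0 0 0"

```text
time_s: 7.68
tcp_pos: [0.511, 0.1229, 0.034]
ee_rot: [[0.251, -0.968, 0.001], [-0.968, -0.251, 0.0], [0.0, -0.001, -1.0]]
wrist_force: [3.0, -3.8, 0.7]
gripper_width: 0.274
gripper_force: 30.0
```

Request:
step_arm --targets "-0.1 0 0 0;0 0 0 0;0 0 0 0;0 0 0 0;0 0 0 0;0 0 0 0;0 0 0 0;0 0 0 0;0 0 0 0;0 0 0 0"

```text
time_s: 8.52
tcp_pos: [0.5107, 0.1238, 0.034]
ee_rot: [[0.25, -0.968, 0.001], [-0.968, -0.25, 0.0], [0.0, -0.001, -1.0]]
wrist_force: [3.4, -5.1, 0.4]
gripper_width: 0.271
gripper_force: 30.0
```

```bash
python3 - <<'E'
from h import *
c=shot("side","d1");print(cv2.absdiff(c["frame"],load("side")["frame"])[300:380,300:420].mean())
cv2.imwrite("pics/d1.png",cv2.resize(c["frame"][180:400,240:480],None,fx=2.5,fy=2.5))
E
```

```text
9.320763888888889
```

View pics/d1.png

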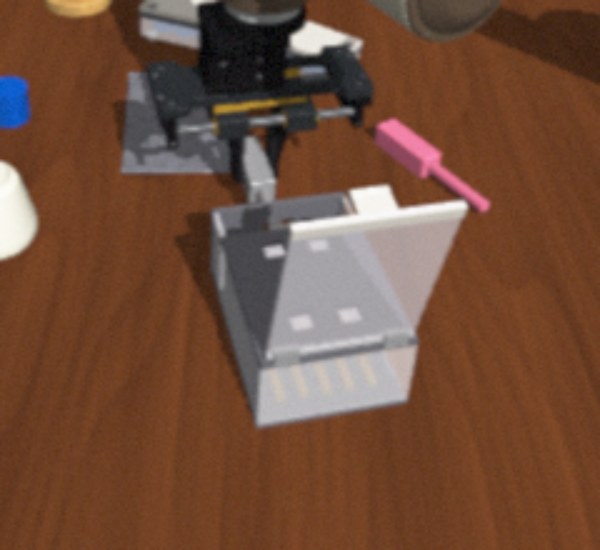

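Request:
step_arm --targets "1 0 0 0;2 0 0 0;2 0 0 0;2 0 0 0;0 0 -3 0;0 0 -1 5;0 0 0 4.9;0 0 0 0;0 0 0 0"

```text
time_s: 9.32
tcp_pos: [0.5265, 0.056, 0.0729]
ee_rot: [[0.083, -0.997, -0.002], [-0.997, -0.083, -0.0], [-0.0, 0.002, -1.0]]
wrist_force: [-0.8, -0.1, -2.3]
gripper_width: 0.27
gripper_force: 30.0
```

```bash
python3 - <<'E'
from h import *
from station import sense
s=sense();print(s["tcp_pos"],s["gripper_width"])
go([.597,-.038,.0088],-85.25)
E
```

```text
[0.5265306  0.05596429 0.07290752] 0.2702744753017393
shift cm [ 9.95 -6.26  6.4 ] turn -0.0 j6 -18.8
```

Request:
step_arm --targets "2.5 -1.6 0 0;2.5 -1.6 0 0;2.5 -1.6 0 0;2.45 -1.5 0 0;0 0 2.5 0;0 0 2 0;0 0 1 0;0 0 0.5 0;0 0 0.3 0;0 0 0.1 0;0 0 0 0;0 0 0 0"

```text
time_s: 10.32
tcp_pos: [0.5992, -0.0373, 0.0106]
ee_rot: [[0.082, -0.997, 0.002], [-0.997, -0.082, 0.0], [-0.0, -0.002, -1.0]]
wrist_force: [0.1, -0.3, -2.1]
gripper_width: 0.272
gripper_force: 30.0
```

Request:
step_arm --targets "0 0 0 0;0 0 0 0;0 0 0 0;0 0 0 0;0 0 0 0;0 0 0 0;0 0 0 0;0 0 0 0" --claw 6

```text
time_s: 10.98
tcp_pos: [0.5985, -0.0378, 0.0096]
ee_rot: [[0.081, -0.997, 0.0], [-0.997, -0.081, -0.0], [0.0, -0.0, -1.0]]
wrist_force: [-0.4, 0.4, 0.1]
gripper_width: 0.678
gripper_force: 0.0
```

```bash
python3 - <<'E'
from h import *
from station import sense
go([.597,-.038,.36],-154)
E
```

```text
shift cm [ 1.000e-02  1.500e-01 -3.504e+01] turn 68.6 j6 -7.2
```

Request:
step_arm --targets "0 0 -2 0;0 0 -3.5 0;0 0 -4 0;0 0 -4 0;0 0 -4 0;1.2 3.2 0 0;1.1 3.2 0 0;1.2 3.2 0 0;1.1 3.2 0 0;1.1 3.1 0 0;0 0 0 -7;0 0 0 -7" --claw 8.7

```text
time_s: 11.98
tcp_pos: [0.4427, -0.1082, 0.185]
ee_rot: [[0.324, -0.946, 0.001], [-0.946, -0.324, 0.0], [0.0, -0.001, -1.0]]
wrist_force: [0.4, 0.8, 1.0]
gripper_width: 0.998
gripper_force: 0.0
```

Request:
step_arm --targets "0 0 0 -7.1;0 0 0 -7.1;0 0 0 -7.1;0 0 0 -7.1;0 0 0 -7.1;0 0 0 0;0 0 0 0"

```text
time_s: 12.57
tcp_pos: [0.4445, -0.1074, 0.1846]
ee_rot: [[0.809, -0.588, -0.0], [-0.588, -0.809, 0.0], [-0.0, -0.0, -1.0]]
wrist_force: [0.3, -0.0, -0.6]
gripper_width: 0.998
gripper_force: 0.0
```

```bash
cat >> h.py <<'E'
def tubs(c,near,z=.048):
    im=c["frame"];m=(im.min(2)>170).astype(np.uint8);m[250:]=0
    m=cv2.morphologyEx(m,cv2.MORPH_OPEN,np.ones((3,3)))
    for q in cv2.findContours(m,cv2.RETR_EXTERNAL,cv2.CHAIN_APPROX_NONE)[0]:
        if cv2.contourArea(q)<1500: continue
        W=px2w(c,q.reshape(-1,2),z)[:,:2]
        (cx,cy),(w,h),_=r=cv2.minAreaRect((W*1000).astype(np.float32));b=cv2.boxPoints(r)
        d=b[1]-b[0];d=d if np.linalg.norm(d)>np.linalg.norm(b[2]-b[1]) else b[2]-b[1]
        print("rect mm",round(cx,1),round(cy,1),"size",round(w,1),round(h,1),"long",np.degrees(np.arctan2(d[1],d[0])).round(1),q[:,0].min(0),q[:,0].max(0))
E
python3 - <<'E'
from h import *
c=shot("wrist","w5");print(c["tcp_pos"],c["ee_rot"].round(3)[:,0]);tubs(c,0)
E
```

```text
[ 0.44445559 -0.10744514  0.18456959] [ 0.809 -0.588 -0.   ]
rect mm 445.6 -107.3 size 58.4 96.8 long -34.2 [280 141] [343 238]
rect mm 384.8 -323.0 size 99.0 35.6 long 34.7 [490  72] [606 139]
rect mm 461.1 -268.3 size 91.6 13.2 long 34.2 [402  47] [501  95]
rect mm 582.6 -23.3 size 95.0 155.7 long -85.3 [58 21] [245 215]
rect mm 575.8 -168.9 size 58.6 59.5 long -19.6 [236   0] [322  71]
```

View pics/w5.png

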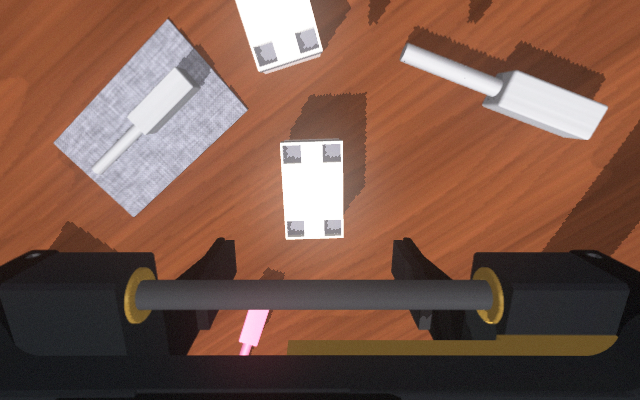

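Request:
step_arm --targets "0.1 0 3 -1.8;0 0 3.5 0;0 0 3.5 0;0 0 3 0;0 0 2 0;0 0 1 0;0 0 0.4 0;0 0 0 0"

```text
time_s: 13.28
tcp_pos: [0.4449, -0.1081, 0.0197]
ee_rot: [[0.828, -0.561, -0.002], [-0.561, -0.828, -0.0], [-0.002, 0.001, -1.0]]
wrist_force: [-0.1, -0.5, 0.5]
gripper_width: 0.995
gripper_force: 0.0
```

Request:
step_arm --targets "0 0 0 0;0 0 0 0;0 0 0 0;0 0 0 0;0 0 0 0;0 0 0 0;0 0 0 0;0 0 0 0;0 0 0 0" --claw 5

```text
time_s: 14.03
tcp_pos: [0.4458, -0.108, 0.021]
ee_rot: [[0.829, -0.56, 0.001], [-0.56, -0.829, -0.0], [0.001, -0.0, -1.0]]
wrist_force: [-0.3, 0.7, 5.6]
gripper_width: 0.657
gripper_force: 30.0
```

Request:
step_arm --targets "0 0 -1 0;0 0 -3 0;0 0 -4 0;0 0 -4 0;0 0 -4 0;0 0 0 0;0 0 0 0"

```text
time_s: 14.62
tcp_pos: [0.4463, -0.1078, 0.1823]
ee_rot: [[0.828, -0.56, 0.005], [-0.56, -0.828, 0.001], [0.004, -0.004, -1.0]]
wrist_force: [0.5, -1.0, -2.7]
gripper_width: 0.663
gripper_force: 30.0
```

```bash
python3 - <<'E'
from h import *
go([.4663,.292,.18],-75.3)
E
```

```text
shift cm [-20.75 -34.23   0.29] turn 41.2 j6 49.2
```

Request:
step_arm --targets "-1.8 -3.1 0 0;-1.9 -3.1 0 0;-1.9 -3.1 0 0;-1.9 -3.1 0 0;-1.9 -3.1 0 0;-1.9 -3.1 0 0;-1.9 -3.1 0 0;-1.9 -3.1 0 0;-1.9 -3.1 0 0;-1.9 -3.1 0 0;-1.85 -3.2 0 0;0 0 0 0"

```text
time_s: 15.62
tcp_pos: [0.4649, 0.2965, 0.1774]
ee_rot: [[0.831, -0.556, -0.001], [-0.556, -0.831, -0.001], [-0.001, 0.002, -1.0]]
wrist_force: [0.5, -1.1, -0.8]
gripper_width: 0.661
gripper_force: 30.0
```

Request:
step_arm --targets "0 0 0 6.9;0 0 0 6.9;0 0 0 6.9;0 0 0 6.9;0 0 0 6.9;0 0 0 6.7;0 0 0 0;0 0 0 0"

```text
time_s: 16.28
tcp_pos: [0.4641, 0.2907, 0.1783]
ee_rot: [[0.257, -0.966, -0.003], [-0.966, -0.257, -0.003], [0.002, 0.004, -1.0]]
wrist_force: [1.0, -0.4, -1.6]
gripper_width: 0.659
gripper_force: 30.0
```

```bash
python3 - <<'E'
from h import *
go([.4663,.292,.085],-75.3)
c=shot("scene","s6");cv2.imwrite("pics/s6.png",cv2.resize(c["frame"][40:240,320:520],None,fx=3,fy=3,interpolation=2))
E
```

```text
shift cm [-0.09 -0.28  9.33] turn 0.2 j6 -34.1
```

View pics/s6.png

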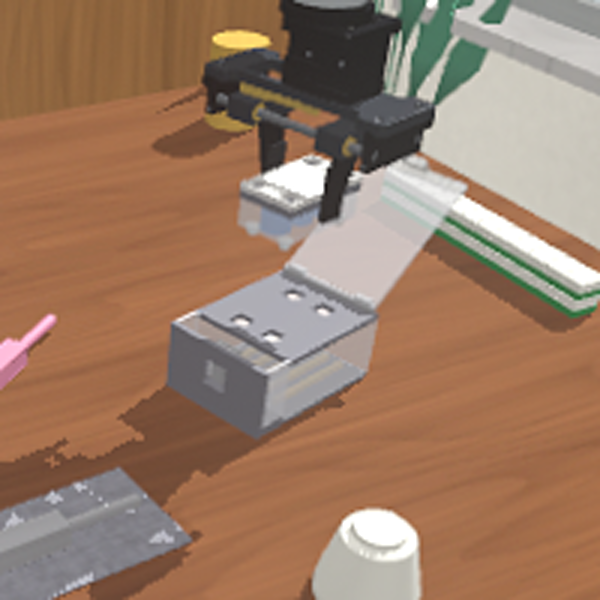

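```bash
python3 - <<'E'
from h import *
c=load("s6");D=px2w(c,[(320+(u+.5)/3-.5,40+(v+.5)/3-.5) for u,v in[(241,321),(294,295),(325,310),(272,337)]],.064)
d=D[1]+D[2]-D[0]-D[3];print(D.mean(0),np.degrees(np.arctan2(d[1],d[0])))
E
```

```text
[0.46365972 0.29435438 0.064     ] 104.58851592510837
```

Request:
step_arm --targets "-0.1 -0.3 2 0.2;0 0 3 0;0 0 2 0;0 0 1 0;0 0 0 0;0 0 0 0"

```text
time_s: 16.83
tcp_pos: [0.468, 0.2933, 0.1006]
ee_rot: [[0.252, -0.968, 0.0], [-0.968, -0.252, -0.001], [0.001, 0.0, -1.0]]
wrist_force: [0.2, -0.6, -1.9]
gripper_width: 0.66
gripper_force: 30.0
```

```bash
python3 - <<'E'
from h import *
from station import sense
print(sense()["tcp_pos"]);go([.4663,.292,.085],-75.3)
E
```

```text
[0.46795054 0.29334524 0.1005598 ]
shift cm [0.09 0.19 1.56] turn -0.1 j6 -34.3
```

Request:
step_arm --targets "0 0.2 0.4 0;0 0 0.4 0;0 0 0.4 0;0 0 0.3 0;0 0 0 0;0 0 0 0"

```text
time_s: 17.33
tcp_pos: [0.4669, 0.2923, 0.0875]
ee_rot: [[0.252, -0.968, 0.003], [-0.968, -0.252, 0.0], [0.001, -0.003, -1.0]]
wrist_force: [1.7, -4.2, 3.3]
gripper_width: 0.664
gripper_force: 30.0
```

Request:
step_arm --targets "0.2 0 0 0;0 0 0.1 0;0 0 0 0;0 0 0 0"

```text
time_s: 17.67
tcp_pos: [0.4664, 0.2908, 0.0851]
ee_rot: [[0.251, -0.968, 0.0], [-0.968, -0.251, -0.0], [0.0, -0.0, -1.0]]
wrist_force: [-0.2, -2.5, 4.3]
gripper_width: 0.66
gripper_force: 30.0
```

Request:
step_arm --targets "0 0 0 0;0 0 0 0;0 0 0 0;0 0 0 0;0 0 0 0;0 0 0 0;0 0 -3 0;0 0 -4 0;0 0 -4 0;0 0 -4 0;0 0 0 0;0 0 0 0" --claw 8.7

```text
time_s: 18.67
tcp_pos: [0.4671, 0.2919, 0.2376]
ee_rot: [[0.251, -0.968, 0.005], [-0.968, -0.251, 0.005], [-0.004, -0.006, -1.0]]
wrist_force: [-0.5, 0.6, -1.1]
gripper_width: 1.0
gripper_force: 0.0
```

```bash
python3 - <<'E'
from h import *
c=shot("wrist","w7");print(c["tcp_pos"],c["ee_rot"].round(3)[:,0]);tubs(c,0,.112)
s=shot("scene","s7")["frame"][60:210,340:500];cv2.imwrite("pics/m7.png",np.hstack([cv2.resize(s,(427,400),interpolation=2),c["frame"][:400,150:500]]))
go([.5959,-.1767,.25],-21.3)
E
```

```text
[0.4671494  0.29190579 0.2375642 ] [ 0.251 -0.968 -0.004]
rect mm 471.0 273.3 size 101.6 147.2 long -75.2 [256  90] [374 249]
rect mm 685.3 202.6 size 80.6 35.7 long 14.7 [23  0] [128  50]
shift cm [48.49 -0.89 -1.62] turn -54.2 j6 -34.3
```

View pics/m7.png

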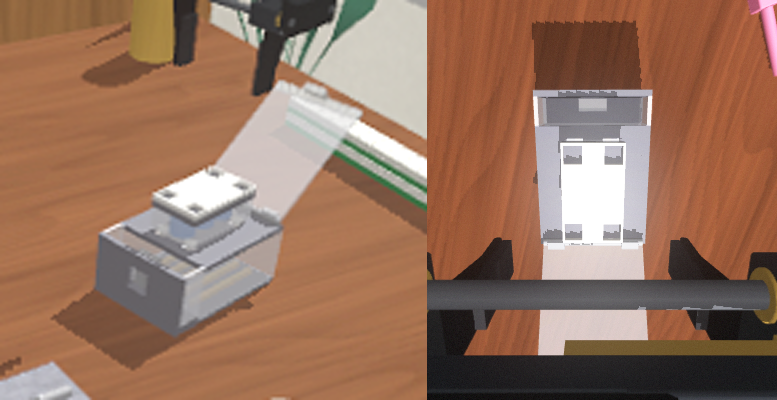

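```bash
python3 - <<'E'
from h import *
c=load("w7");f=lambda L:[(u-427+150,v) for u,v in L]
for L,z in(([(561,143),(625,143),(624,245),(561,245)],.112),([(573,155),(613,155),(612,231),(574,231)],.106)):
    P=px2w(c,f(L),z);print(P.mean(0),np.linalg.norm(P[1]-P[2]))
E
```

```text
[0.46560652 0.29251895 0.112     ] 0.09853442657735324
[0.46544201 0.2920841  0.106     ] 0.07473648157006331
```

Request:
step_arm --targets "4 -0.1 0 0;4 -0.1 0 0;4.1 -0.1 0 0;4 -0.1 0 0;4.1 -0.1 0 0;4 -0.1 0 0;4.1 -0.1 0 0;4 -0.1 0 0;4.1 -0.1 0 0;4 0 0 0;4.1 0 0 0;4 0 0 0"

```text
time_s: 19.77
tcp_pos: [0.596, -0.1784, 0.2321]
ee_rot: [[0.251, -0.968, -0.004], [-0.968, -0.251, 0.0], [-0.001, 0.004, -1.0]]
wrist_force: [0.1, 1.2, -0.6]
gripper_width: 1.002
gripper_force: 0.0
```

Request:
step_arm --targets "0 0 0.7 -6.8;0 0 0.7 -6.8;0 0 0.7 -6.8;0 0 0.7 -6.8;0 0 0.7 -6.8;0 0 0.7 -6.8;0 0 0.7 -6.8;0 0 0.4 -6.6;0 0 0 0;0 0 0 0"

```text
time_s: 20.6
tcp_pos: [0.5959, -0.1763, 0.1796]
ee_rot: [[0.931, -0.365, -0.004], [-0.365, -0.931, 0.0], [-0.004, 0.001, -1.0]]
wrist_force: [-0.5, -0.7, 0.4]
gripper_width: 1.0
gripper_force: 0.0
```

```bash
python3 - <<'E'
from h import *
c=shot("wrist","w8");print(c["tcp_pos"],c["ee_rot"].round(3)[:,0]);tubs(c,0)
E
```

```text
[ 0.59588231 -0.17633218  0.17963917] [ 0.931 -0.365 -0.004]
rect mm 596.7 -176.0 size 57.9 96.8 long -19.9 [280 141] [343 240]
rect mm 614.2 -334.1 size 96.8 60.6 long 11.9 [418  43] [525 173]
```

Request:
step_arm --targets "0.1 0 3 -1.5;0 0 3.5 0;0 0 3.5 0;0 0 3 0;0 0 1.6 0;0 0 0.9 0;0 0 0.4 0;0 0 0 0"

```text
time_s: 21.32
tcp_pos: [0.5978, -0.1768, 0.0223]
ee_rot: [[0.941, -0.339, -0.0], [-0.339, -0.941, -0.0], [-0.0, 0.0, -1.0]]
wrist_force: [0.9, 0.3, 1.0]
gripper_width: 1.001
gripper_force: 0.0
```

Request:
step_arm --targets "0 0 0 0;0 0 0 0;0 0 0 0;0 0 0 0;0 0 0 0;0 0 0 0;0 0 0 0;0 0 0 0;0 0 0 0" --claw 5

```text
time_s: 22.07
tcp_pos: [0.5979, -0.1768, 0.0232]
ee_rot: [[0.941, -0.338, 0.001], [-0.338, -0.941, -0.0], [0.001, -0.0, -1.0]]
wrist_force: [-0.5, 0.7, 5.4]
gripper_width: 0.659
gripper_force: 30.0
```

Request:
step_arm --targets "0 0 -1 0;0 0 -3 0;0 0 -4 0;0 0 -4 0;0 0 -4 0;0 0 -4 0;0 0 0 0;0 0 0 0"

```text
time_s: 22.73
tcp_pos: [0.5985, -0.1767, 0.2255]
ee_rot: [[0.941, -0.338, 0.006], [-0.338, -0.941, 0.0], [0.005, -0.002, -1.0]]
wrist_force: [-0.4, 0.3, -4.6]
gripper_width: 0.665
gripper_force: 30.0
```

```bash
python3 - <<'E'
from h import *
go([.4657,.2920,.22],-75.3)
E
```

```text
shift cm [-28.36 -39.61   0.48] turn 55.5 j6 71.9
```

Request:
step_arm --targets "-2.3 -3.3 0 0;-2.4 -3.3 0 0;-2.3 -3.3 0 0;-2.4 -3.3 0 0;-2.4 -3.3 0 0;-2.3 -3.3 0 0;-2.4 -3.3 0 0;-2.4 -3.3 0 0;-2.3 -3.3 0 0;-2.4 -3.3 0 0;-2.3 -3.3 0 0;-2.4 -3.3 0 0"

```text
time_s: 23.73
tcp_pos: [0.463, 0.2924, 0.2202]
ee_rot: [[0.941, -0.338, -0.004], [-0.338, -0.941, -0.003], [-0.003, 0.004, -1.0]]
wrist_force: [1.2, 0.0, -2.2]
gripper_width: 0.664
gripper_force: 30.0
```

Request:
step_arm --targets "0 0 0 6.9;0 0 0 6.9;0 0 0 6.9;0 0 0 7;0 0 0 7;0 0 0 6.9;0 0 0 7;0 0 0 6.9;0 0 0 0;0 0 0 0;0 0 0 0"

```text
time_s: 24.65
tcp_pos: [0.4646, 0.2912, 0.2213]
ee_rot: [[0.257, -0.966, -0.002], [-0.966, -0.257, -0.002], [0.001, 0.002, -1.0]]
wrist_force: [0.5, 0.2, -3.1]
gripper_width: 0.663
gripper_force: 30.0
```

```bash
python3 - <<'E'
from h import *
go([.4660,.2908,.15],-75.3)
E
```

```text
shift cm [ 0.06 -0.14  7.13] turn 0.2 j6 -34.1
```

Request:
step_arm --targets "0.1 -0.1 2.5 0.2;0 0 2.5 0;0 0 1.5 0;0 0 0.6 0;0 0 0 0;0 0 0 0;0 0 0 0"

```text
time_s: 25.23
tcp_pos: [0.4672, 0.2916, 0.1529]
ee_rot: [[0.252, -0.968, 0.002], [-0.968, -0.252, 0.002], [-0.001, -0.002, -1.0]]
wrist_force: [-0.3, 0.2, -3.6]
gripper_width: 0.666
gripper_force: 30.0
```

```bash
python3 - <<'E'
from h import *
go([.4660,.2908,.129],-75.3)
E
```

```text
shift cm [0.05 0.14 2.39] turn -0.1 j6 -34.3
```

Request:
step_arm --targets "0.05 0.1 0.6 0;0 0 0.6 0;0 0 0.4 0;0 0 0.3 0;0 0 0.2 0;0 0 0.1 0;0 0 0 0;0 0 0 0"

```text
time_s: 25.9
tcp_pos: [0.4657, 0.2903, 0.1296]
ee_rot: [[0.251, -0.968, 0.0], [-0.968, -0.251, 0.0], [-0.0, -0.0, -1.0]]
wrist_force: [0.2, -0.2, -3.3]
gripper_width: 0.666
gripper_force: 30.0
```

Request:
step_arm --targets "0 0 0.1 0;0 0 0.1 0;0 0 0 0;0 0 0 0"

```text
time_s: 26.23
tcp_pos: [0.4659, 0.2904, 0.1291]
ee_rot: [[0.252, -0.968, 0.001], [-0.968, -0.252, 0.001], [-0.0, -0.001, -1.0]]
wrist_force: [-2.7, -0.7, 5.9]
gripper_width: 0.663
gripper_force: 30.0
```

Request:
step_arm --targets "0 0 0 0;0 0 0 0;0 0 0 0;0 0 0 0;0 0 0 0;0 0 0 0;0 0 -3 0;0 0 -4 0;0 0 -4 0;0 0 -4 0;0 0 0 0;0 0 0 0" --claw 8.7

```text
time_s: 27.23
tcp_pos: [0.4665, 0.2911, 0.2805]
ee_rot: [[0.251, -0.968, 0.005], [-0.968, -0.251, 0.005], [-0.004, -0.006, -1.0]]
wrist_force: [-0.3, 0.1, -0.3]
gripper_width: 0.997
gripper_force: 0.0
```

```bash
python3 - <<'E'
from h import *
c=shot("wrist","w9");print(c["tcp_pos"],c["ee_rot"].round(3)[:,0])
tubs(c,0,.154)
s=shot("scene","s9");t=np.radians(104.7);ex=np.array([np.cos(t),np.sin(t),0]);ey=np.array([-ex[1],ex[0],0])
im=s["frame"][60:210,340:500];cv2.imwrite("pics/m9.png",np.hstack([cv2.resize(im,(427,400),interpolation=2),c["frame"][:400,150:500]]))
go([.6142,-.3341,.25],11.9)
E
```

```text
[0.46645507 0.2910682  0.28052959] [ 0.251 -0.968 -0.004]
rect mm 470.7 273.9 size 90.2 145.4 long -75.3 [262  93] [367 249]
rect mm 666.3 199.1 size 70.6 40.4 long 14.7 [55  0] [146  56]
shift cm [64.14  1.21  2.68] turn -87.4 j6 -34.3
```

View pics/m9.png

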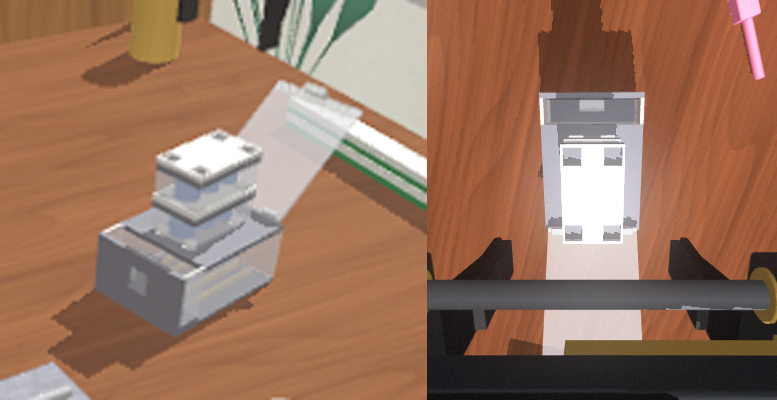

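Request:
step_arm --targets "4 0.1 0 0;4 0.1 0 0;4 0.1 0 0;4 0.1 0 0;4 0.1 0 0;4 0.1 0 0;4 0.1 0 0;4 0.1 0 0;4 0.1 0 0;4 0.1 0 0;4 0.1 0 0;4 0.1 0 0"

```text
time_s: 28.33
tcp_pos: [0.5738, -0.1794, 0.2753]
ee_rot: [[0.251, -0.968, -0.004], [-0.968, -0.251, 0.0], [-0.001, 0.004, -1.0]]
wrist_force: [0.4, 0.6, 0.8]
gripper_width: 1.002
gripper_force: 0.0
```

Request:
step_arm --targets "4 0 0 0;4 0 0 0;4 0 0 0;4.1 0 0 0;0 0 1 -6.7;0 0 1 -6.7;0 0 1 -6.7;0 0 1 -6.7;0 0 1 -6.7;0 0 1 -6.7;0 0 1 -6.7;0 0 1 -6.7"

```text
time_s: 29.33
tcp_pos: [0.6139, -0.333, 0.1943]
ee_rot: [[0.93, -0.367, -0.004], [-0.367, -0.93, 0.002], [-0.005, 0.0, -1.0]]
wrist_force: [-0.6, -1.1, 0.5]
gripper_width: 1.0
gripper_force: 0.0
```

Request:
step_arm --targets "0 0 1 -6.7;0 0 1 -6.7;0 0 0 -6.7;0 0 0 -6.7;0 0 0 -6.7;0 0 0 0;0 0 0 0"

```text
time_s: 29.92
tcp_pos: [0.6142, -0.3331, 0.1756]
ee_rot: [[0.98, 0.199, -0.003], [0.199, -0.98, 0.001], [-0.003, -0.002, -1.0]]
wrist_force: [-0.2, 1.4, 0.8]
gripper_width: 1.001
gripper_force: 0.0
```

```bash
python3 - <<'E'
from h import *
c=shot("wrist","w10");print(c["tcp_pos"],c["ee_rot"].round(3)[:,0]);tubs(c,0);go([.6142,-.3341,.021],11.9)
E
```

```text
[ 0.61416625 -0.33305511  0.17555062] [ 0.98   0.199 -0.003]
rect mm 614.5 -334.5 size 96.4 58.6 long 11.8 [283 143] [347 242]
rect mm 590.5 -83.9 size 56.0 80.4 long -85.3 [  0 132] [ 88 200]
rect mm 641.3 -84.8 size 33.3 71.1 long -84.8 [ 0 86] [ 81 129]
rect mm 732.4 -268.8 size 62.3 78.1 long -78.5 [217   0] [313  84]
shift cm [ 0.    0.11 15.5 ] turn -0.4 j6 116.7
```

Request:
step_arm --targets "-0.05 0.15 3 -0.3;0 0 3.5 0;0 0 3.5 0;0 0 3 0;0 0 1.2 0;0 0 0.8 0;0 0 0.4 0;0 0 0 0"

```text
time_s: 30.63
tcp_pos: [0.6153, -0.3351, 0.0241]
ee_rot: [[0.978, 0.207, 0.001], [0.207, -0.978, -0.001], [0.001, 0.001, -1.0]]
wrist_force: [-0.3, 0.1, 0.1]
gripper_width: 1.0
gripper_force: 0.0
```

Request:
step_arm --targets "0 0 0 0;0 0 0 0;0 0 0 0;0 0 0 0;0 0 0 0;0 0 0 0;0 0 0 0;0 0 0 0;0 0 0 0" --claw 5

```text
time_s: 31.38
tcp_pos: [0.6149, -0.3349, 0.0241]
ee_rot: [[0.978, 0.207, 0.0], [0.207, -0.978, -0.0], [0.0, 0.0, -1.0]]
wrist_force: [-0.6, 1.5, 3.7]
gripper_width: 0.659
gripper_force: 30.0
```

Request:
step_arm --targets "0 0 -1 0;0 0 -3 0;0 0 -4 0;0 0 -4 0;0 0 -4 0;0 0 -4 0;0 0 -4 0;0 0 0 0;0 0 0 0"

```text
time_s: 32.13
tcp_pos: [0.6156, -0.3352, 0.2672]
ee_rot: [[0.978, 0.207, 0.007], [0.207, -0.978, -0.002], [0.006, 0.003, -1.0]]
wrist_force: [0.4, -0.2, -3.0]
gripper_width: 0.665
gripper_force: 30.0
```

```bash
python3 - <<'E'
from h import *
go([.4660,.2912,.265],-75.3)
E
```

```text
shift cm [-1.680e+00 -6.438e+01  2.000e-02] turn 87.2 j6 117.3
```

Request:
step_arm --targets "-0.1 -4 0 0;-0.1 -4 0 0;-0.1 -4 0 0;-0.1 -4 0 0;-0.1 -4 0 0;-0.1 -4 0 0;-0.1 -4 0 0;-0.1 -4 0 0;-0.1 -4 0 0;-0.1 -4 0 0;-0.1 -4 0 0;-0.1 -4 0 0"

```text
time_s: 33.13
tcp_pos: [0.5015, 0.1335, 0.2614]
ee_rot: [[0.978, 0.207, -0.004], [0.207, -0.978, -0.001], [-0.004, 0.001, -1.0]]
wrist_force: [1.9, 0.2, -1.5]
gripper_width: 0.661
gripper_force: 30.0
```

Request:
step_arm --targets "-0.1 -4 0 0;-0.1 -4 0 0;-0.1 -4 0 0;-0.1 -4 0 0;0 -0.4 0 0;0 0 0 6.7;0 0 0 6.7;0 0 0 6.7;0 0 0 6.7;0 0 0 6.7;0 0 0 6.7;0 0 0 6.7"

```text
time_s: 34.13
tcp_pos: [0.4647, 0.291, 0.2611]
ee_rot: [[0.816, -0.578, -0.004], [-0.578, -0.816, -0.003], [-0.002, 0.005, -1.0]]
wrist_force: [-0.3, -0.2, -2.3]
gripper_width: 0.665
gripper_force: 30.0
```

Request:
step_arm --targets "0 0 0 6.7;0 0 0 6.7;0 0 0 6.7;0 0 0 6.7;0 0 0 6.7;0 0 0 6.8;0 0 0 0;0 0 0 0;0 0 0 0"

```text
time_s: 34.88
tcp_pos: [0.4653, 0.2915, 0.2624]
ee_rot: [[0.257, -0.966, -0.002], [-0.966, -0.257, -0.001], [0.001, 0.002, -1.0]]
wrist_force: [-0.2, -0.8, -2.3]
gripper_width: 0.663
gripper_force: 30.0
```

```bash
python3 - <<'E'
from h import *
go([.4657,.2915,.194],-75.3)
E
```

```text
shift cm [-0.   -0.05  6.84] turn 0.2 j6 -34.1
```

Request:
step_arm --targets "0 0 2.5 0.2;0 0 2.5 0;0 0 1.3 0;0 0 0.5 0;0 0 0 0;0 0 0 0;0 0 0 0"

```text
time_s: 35.47
tcp_pos: [0.4665, 0.2925, 0.1969]
ee_rot: [[0.252, -0.968, 0.002], [-0.968, -0.252, 0.002], [-0.001, -0.002, -1.0]]
wrist_force: [0.6, -1.1, -1.7]
gripper_width: 0.662
gripper_force: 30.0
```

```bash
python3 - <<'E'
from h import *
go([.4657,.2915,.172],-75.3)
E
```

```text
shift cm [0.08 0.11 2.49] turn -0.1 j6 -34.4
```

Request:
step_arm --targets "0.05 0.1 0.6 0;0 0 0.6 0;0 0 0.4 0;0 0 0.3 0;0 0 0.2 0;0 0 0.2 0;0 0 0 0;0 0 0 0"

```text
time_s: 36.13
tcp_pos: [0.465, 0.2912, 0.1726]
ee_rot: [[0.251, -0.968, 0.0], [-0.968, -0.251, 0.0], [-0.0, -0.0, -1.0]]
wrist_force: [0.4, -0.3, -2.4]
gripper_width: 0.661
gripper_force: 30.0
```

Request:
step_arm --targets "0 0 0.1 0;0 0 0.1 0;0 0 0 0;0 0 0 0"

```text
time_s: 36.47
tcp_pos: [0.4652, 0.2913, 0.172]
ee_rot: [[0.251, -0.968, 0.001], [-0.968, -0.251, 0.001], [-0.0, -0.001, -1.0]]
wrist_force: [-2.5, -0.0, 5.8]
gripper_width: 0.663
gripper_force: 30.0
```

Seated at the expected height; release and rise.

Request:
step_arm --targets "0 0 0 0;0 0 0 0;0 0 0 0;0 0 0 0;0 0 0 0;0 0 0 0;0 0 -3 0;0 0 -4 0;0 0 -4 0;0 0 -4 0;0 0 0 0;0 0 0 0" --claw 8.7

```text
time_s: 37.47
tcp_pos: [0.4657, 0.2919, 0.3235]
ee_rot: [[0.251, -0.968, 0.005], [-0.968, -0.251, 0.005], [-0.004, -0.006, -1.0]]
wrist_force: [0.2, 0.4, -0.9]
gripper_width: 1.001
gripper_force: 0.0
```

Request:
step_arm --targets "4 0 -1 0;4 0 0 0;4 0 0 0;4 4 0 0;4 4 0 0;0 0 0 0;0 0 0 0"

```text
time_s: 38.05
tcp_pos: [0.4516, 0.1013, 0.3299]
ee_rot: [[0.249, -0.969, -0.001], [-0.969, -0.249, -0.0], [-0.0, 0.001, -1.0]]
wrist_force: [-0.3, -0.7, 0.3]
gripper_width: 1.0
gripper_force: 0.0
```

```bash
python3 - <<'E'
from h import *
s=shot("scene","s11")["frame"];d=shot("side","d11")["frame"]
cv2.imwrite("pics/m11.png",np.hstack([cv2.resize(s[60:310,240:490],(400,400),interpolation=2),cv2.resize(d[150:400,220:470],(400,400),interpolation=2)]))
E
```

```text
(no output)
```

View pics/m11.png

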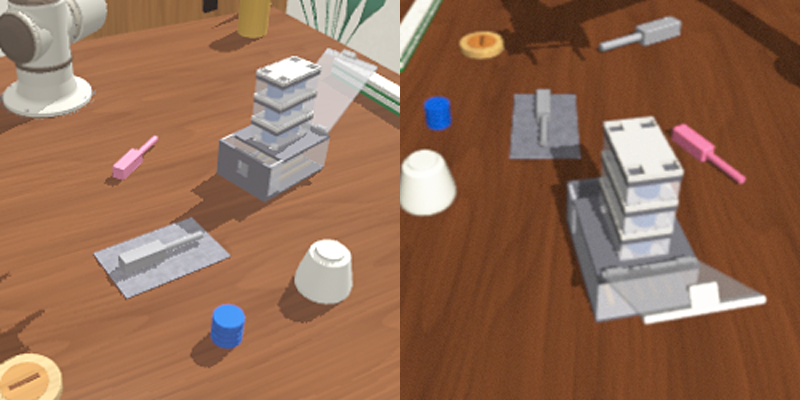

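The final picture shows all three tubs stacked straight on the box, the door fully open, and the bar flat on its mat. The cup, chips and disc have not moved.

```bash
python3 -c "
from station import r
print(r.finish_job())"
```

```text
the job is handed in; nothing more can be done
None
```

The job is done and handed in: the catch was pushed and the door is fully open, the bar is flat on its mat, and all three tubs present are stacked straight on the box, each at its seated height. The cup, chips and disc were left where they were.

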